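Build up a guide-roller axle and book it on the tally box

TASK

Open the job by pressing the round key on the tally box fully down. Then build the guide-roller axle on the upright bolt: first the spacer, then every washer that is lying out, then the brass bushing with its flange down, each slid on and left resting fully down on the one before. When the stack is complete, book it with the square key and then close the job with the long narrow key, pressing each fully down, never two keys at once, and leave the wax block, the tin and the awl where they are.

Things in the scene. Friction and masses are not known exactly. Their poses are not given: they have to be found in the camera images.
- bolt_seat (a point): Where the stack begins: on the axis of an upright steel bolt fixed to a dark round stand (70 mm across, 12 mm thick, on the table, a round steel collar 30 mm across and 4 mm high on it). This point is the centre of the collar's top, 16 mm over the table; parts rest on it. z up, along the bolt. The stand cannot move in a run; its place varies.
- bolt_tip (a point): Top of that bolt, 74 mm above the seat (90 mm over the table). The bolt is 10 mm thick; its last 12 mm taper to 4 mm. Stand and parts are on the right half of the table; the sewing machine stands behind them (its base begins at x = 0.645, 150 mm high, a small lever reaches forward to x = 0.61 at y = -0.375, 0.28 m up).
- spacer_c (a point): Its origin is its centre, half-way up; z along the hole's axis. The spacer: plain thick-walled aluminium tube, 34 mm outside, hole 15 mm, 18 mm high; stands on end, about 50 g.
- washer_1_c (a point): Its origin is its centre, half-way up; z along the hole's axis. A thick flat steel washer, 38 mm outside, hole 15 mm, 7 mm thick; lies flat, 50 g. Two or three such washers are present (None from the start: absent); all are alike.
- washer_2_c (a point): Its origin is its centre, half-way up; z along the hole's axis. A thick flat steel washer, 38 mm outside, hole 15 mm, 7 mm thick; lies flat, 50 g. Two or three such washers are present (None from the start: absent); all are alike.
- washer_3_c (a point): Its origin is its centre, half-way up; z along the hole's axis. A thick flat steel washer, 38 mm outside, hole 15 mm, 7 mm thick; lies flat, 50 g. Two or three such washers are present (None from the start: absent); all are alike.
- bushing_c (a point): Its origin is its centre, half-way up; z along the hole's axis. The flanged brass bushing: 20 mm high; lowest 6 mm is a flange 36 mm across, the 14 mm above it a sleeve 26 mm across (grip it there), hole 15 mm right through; stands flange down at the start, with z pointing from flange to sleeve, about 50 g.
- key_round_top (a point): Centre of the top face of the round key (24 mm across, 10 mm proud) of the grey tally box. The box (100 x 180 mm, its long side about fore and aft, top 45 mm over the table, fixed) has three black spring keys in a row, 52 mm apart along its long side; which key is where varies.
- key_square_top (a point): Centre of the top face of the square key (24 x 24 mm) of the tally box. The box is on the left half of the table; a lamp shade hangs to its right, at x 0.51 to 0.60, y 0.09 to 0.18, 0.25 to 0.36 m up: come in from the front.
- key_bar_top (a point): Centre of the top face of the long narrow key (46 x 15 mm, its length across the row of keys) of the tally box.
- key_round (a joint): Travel of the round key in m: 0 up, 0.006 fully down (about 5 N, 1.5 N to start it); it springs back up.
- key_square (a joint): Travel of the square key in m: 0 up, 0.006 fully down (about 5 N, 1.5 N to start it); it springs back up.
- key_bar (a joint): Travel of the long narrow key in m: 0 up, 0.006 fully down (about 5 N, 1.5 N to start it); it springs back up.
- wax_block: Bystander: yellow wax block 33 x 51 x 23 mm behind the tally box, origin at its underside.
- rivet_tin: Bystander: round green tin 70 mm across, 31 mm high, right of the parts, origin at its underside.
- awl_bench: Bystander: awl with a wooden handle, 135 mm long, behind the tally box, origin at its underside.

How it is judged:
By the outcome, as a careful person would: the job done as asked, in the order asked, and still so for the second after the job is handed in, with the robot touching nothing.
Of washer_1, washer_2, washer_3 only 2 to 3 are there at a start; the rules pass over those that are not, and their reading is None.
At some moment in a run one of spacer, washer_1, washer_2, washer_3, bushing may be knocked a few centimetres aside while the robot is not near it.
Once in a run the grip may slacken for a moment while it holds something.
It also fails if it takes over 200 s, if anything falls off the work surface, if the arm or the gripper's body presses on something with over 40 N, if the wrist force passes 120 N, or if a joint passes its speed limit or range.

ROBOT

A 7-joint arm with a two-finger parallel gripper is mounted at the origin on a cart in front of the work surface, level with it; the furniture and walls round the work are solid. World frame = base frame: x ahead of the robot, y to its left, z up, the work surface at z = 0. Lengths are in mm, angles in rad, forces in N, time in s.
With the tool pointing down it reaches from about 400 to 850 mm from the base axis. Payload 6.9 kg.
Tool frame: the origin (TCP) lies between the finger pads; the fingertips stand env.finger_overhang ahead of it and the grasp point (between the pads) lies 11 mm behind it (env.finger_overhang is the distance from the TCP to the fingertips, in mm); y points along the fingers, z is the direction in which the jaws open and shut, and the axes are right-handed (so a half turn about y gives the same grasp; the last joint's range is limited). The gripper opens to 85 mm and grips with 20 to 120 N. Pads are 22 mm wide; open, the fingers measure 114 mm over their backs; the gripper's body (76 mm by 85 mm) begins 54 mm behind the grasp point. The pads swing forward as they close: fully open they stand 13 mm farther back than shut.
Start: joints at [-1.081, 0.507, -0.238, 1.5, 0.126, 1.149, -0.155], TCP at [234.047, 579.512, 239.275] pointing down, gripper open.
Joint ranges: [-3.08, 3.08], [-0.24, 2.05], [-1.43, 1.35], [0, 2.5], [-1.52, 4.66], [0.17, 1.96], [-2.89, 2.89]. Speed limits (rad/s): [2.39, 2.39, 3.14, 3.14, 3.14, 3.14, 3.14].

INTERFACE

Orientations are given as a 3x3 rotation matrix whose columns are the frame's x, y, z axes.
In Python, from cell import env, eyes, finder gives the robot as it stands.
- The arm moves only by the shell command python3 -m handwheel 'ROWS' [OPENING]. ROWS is JSON, a list of rows, each a list of 2 entries, a list of its own where there are three numbers: the shift along the world's x, y, z in mm, then the turn, a rotation vector about the world's x, y, z in rad. In form: [[[dx, dy, dz], [wx, wy, wz]], ...]. A call has 1 to 12 rows; each row is the pose to reach, as a shift and turn from the pose commanded when the call began; what a row does not reach only later rows make up. A row lasts 1/10 s, in which the tool goes at most 50 mm and 8.59 degrees, less where a joint would pass 70% of its speed; a pose out of reach is approached as far as the arm can. A call with a gripper value outside its range is refused whole. OPENING is the opening, from 0 (shut) to 1 (fully open), set as the call begins (- or left out, the last holds). The fingers move at their own pace and stop on an object; the grip force is fixed at half the most. Time passes only in rows, so rows that repeat a pose let the fingers close. It gives the time, the measured TCP pose, the force and the opening at its end, in the units of the state.
- env.state(): the state, without advancing time (a new reading comes with each control period).
- eyes.read_camera(name): name is "scene" or "top" or "wrist"; returns the picture (480x640x3 uint8, red, green, blue); there is no depth.
- eyes.camera_params(name): a dict with "K" (3x3 intrinsics, pixels), "view" (4x4, takes a point from world to camera coordinates). Camera axes: x right, y down, z forward; pixel columns grow to the right and rows downward; lengths in mm; the calibration is good to about 2 mm. A picture is of the moment at which its call begins: read the wrist's pose just before it. camera_params takes no time and is no camera call; for the wrist camera it gives the pose at the moment of the call.
- env.finish_job(): hands the job in, once; it reports no verdict.
Trained networks look in the newest picture that a camera, given by its name, has taken for a name from the list of things; names that differ only in an ending like _2 or _b are one class to them, and where a whole thing is asked for, a point or a joint stands for the part that bears it (a point fixed in the world has none). Each returns a list of dicts, best first, with "conf" (0 to 1); they miss things now and then, are a little off and sometimes report something else, mostly with a low value. They report only what shows in the picture. A call takes as long as a camera call.
- finder.outline_of(name, camera): "pixels" (480x640 bool, what is visible of it) and "location" ([column, row] in pixels, amid what is visible of it).
The state is a dict: "time_s": time; "joint_positions": joint angles; "qd": joint speeds; "tau": joint torques, N m; "ee_pos": TCP position; "tool_rot": TCP orientation; "ft_force": force on the tool from outside, world axes, zero at the start; "ft_torque": the same for the moment, N m; "opening": finger opening in mm.
Only numpy, scipy, OpenCV 4.12 (cv2) and the standard library are available. Lean on these libraries where they do the work, as an engineer would, in place of code of your own. Each camera call takes 0.05 s, during which the arm holds its last target. There are 200 camera calls.

## Working session

There is one attempt and no reset: what is moved stays moved. The work goes in short steps, Python scripts to look and compute and a shell command to move; the robot and the scene stay as the last step left them, time stands still between calls to the robot, and variables do not carry over. Pictures are saved under pics/ and viewed, about 12 in all and at most 16, crops included, and the job is handed in when it is done.

```bash
ls; mkdir -p pics; cat > h.py <<'E'
import numpy as np, cv2
from cell import env, eyes, finder
def ray(cam,px,P=None):
    P=P or eyes.camera_params(cam);K=np.array(P["K"]);V=np.array(P["view"])
    d=V[:3,:3].T@np.linalg.solve(K,[px[0],px[1],1.]);c=-V[:3,:3].T@V[:3,3];return c,d
def at(cam,px,z,P=None):
    c,d=ray(cam,px,P);return (c+d*(z-c[2])/d[2]).round(1)
def proj(cam,p,P=None):
    P=P or eyes.camera_params(cam);q=np.array(P["view"])@np.append(p,1.);u=np.array(P["K"])@q[:3];return u[:2]/u[2]
def shot(cam,fn=None):
    im=eyes.read_camera(cam)
    if fn: cv2.imwrite("pics/"+fn,im[:,:,::-1])
    return im
E
python3 - <<'E'
from h import *
s=env.state();print(s,env.finger_overhang)
for c in("scene","top"):
    shot(c,c+"0.png")
    P=eyes.camera_params(c);print(c,P["K"],ray(c,[320,240]))
    Z=dict(spacer_c=9,washer_1_c=3.5,bushing_c=10,key_round_top=55,key_square_top=55,key_bar_top=55,rivet_tin=15)
    for n,z in Z.items():
        for d in finder.outline_of(n,c)[:4]:
            ys,xs=np.nonzero(d["pixels"])
            print(c,n,round(d["conf"],2),np.round(d["location"]),[xs.min(),xs.max(),ys.min(),ys.max()],at(c,d["location"],z))
E
```

```text
pics
{'time_s': 0.0, 'joint_positions': array([-1.08149166,  0.50830225, -0.23755207,  1.50110862,  0.12570623,
        1.14889459, -0.15478072]), 'qd': array([ 3.47969852e-04,  1.26567878e-03,  1.02984346e-03, -1.93430482e-03,
        8.46978172e-05, -1.18416082e-04,  1.19484225e-03]), 'tau': array([-2.44832827e-04, -6.20581627e+01, -2.18647465e+00, -2.49651110e+01,
        1.27914225e-02,  1.20048018e-02,  1.66609493e-05]), 'ee_pos': array([233.91391471, 579.06522544, 238.46105876]), 'tool_rot': array([[ 9.27269238e-01, -6.19840348e-04,  3.74394679e-01],
       [-3.74395191e-01, -1.60601590e-03,  9.27267848e-01],
       [ 2.65257837e-05, -9.99998518e-01, -1.72127439e-03]]), 'ft_force': array([ 0.19960161, -0.14010213, -0.20900266]), 'ft_torque': array([-0.02347444, -0.0272394 ,  0.0333124 ]), 'opening': 85.3710132582123} 8.0
scene [[555.59531895   0.         318.04380929]
 [  0.         555.59531895 248.44874647]
 [  0.           0.           1.        ]] (array([-698.59640629,  527.69741811, 1297.51964588]), array([ 0.67996027, -0.34033056, -0.64967129]))
scene spacer_c 0.58 [403.
[... 1257 characters left out ...]
617]))
top washer_1_c 0.65 [385. 296.] [np.int64(381), np.int64(391), np.int64(289), np.int64(298)] [ 383.2 -244.6    3.5]
top washer_1_c 0.58 [441. 255.] [np.int64(434), np.int64(446), np.int64(250), np.int64(261)] [ 504.8 -411.2    3.5]
top key_round_top 0.44 [186. 270.] [np.int64(177), np.int64(186), np.int64(265), np.int64(274)] [454.5 330.3  55. ]
top key_square_top 0.55 [176. 252.] [np.int64(174), np.int64(183), np.int64(248), np.int64(256)] [506.4 361.3  55. ]
top key_bar_top 0.47 [187. 272.] [np.int64(179), np.int64(186), np.int64(266), np.int64(273)] [448.6 326.6  55. ]
top rivet_tin 0.61 [494. 292.] [np.int64(479), np.int64(507), np.int64(279), np.int64(303)] [ 397.  -559.8   15. ]
```

```bash
python3 - <<'E'
import cv2,numpy as np
a=cv2.imread("pics/scene0.png");b=cv2.imread("pics/top0.png")
A=cv2.resize(a[200:350,140:480],(800,353),interpolation=3);B=cv2.resize(b[220:325,150:520],(800,227),interpolation=3)
cv2.imwrite("pics/c0.png",np.vstack([A,B]))
E
```

```text
(no output)
```

View pics/c0.png

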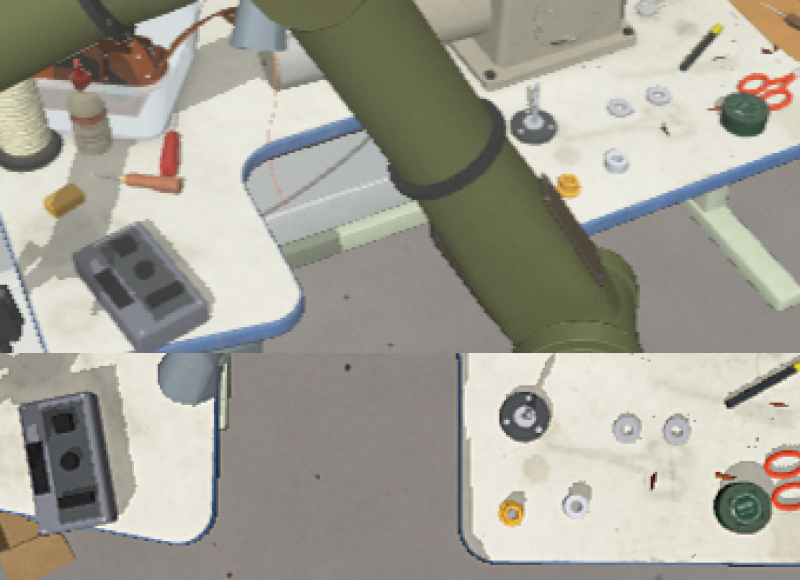

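The picture shows the box keys back to front: square, round, bar. On the right are the bolt stand at top px (393,249), washers at (440,256) and (463,256), the bushing at (386,294) and the spacer at (416,290). No third washer is visible yet. I'll move over the box.

```bash
python3 - <<'E'
from h import *
for n,p,z in [("sq",(180,252.4),55),("rd",(182.4,270),55),("bar",(185.6,287),55),("stand",(393,249),12),("w1",(440,255.6),7),("w2",(463,255.6),7),("bush",(386,294),20),("sp",(416.5,290),18)]: print(n,at("top",p,z))
P=eyes.camera_params("wrist");print(P["K"],ray("wrist",[320,240]),ray("wrist",[330,240])[1])
E
python3 -m handwheel '[[[40,-45,0],[0,0,0]],[[80,-90,0],[0,0,0]],[[110,-130,0],[0,0,0]],[[140,-170,0],[0,0,0]],[[170,-200,0],[0,0,0]],[[190,-230,0],[0,0,0]],[[200,-245,0],[0,0,0]],[[200,-245,0],[0,0,0]],[[200,-245,0],[0,0,0]],[[200,-245,0],[0,0,0]]]' 0
```

```text
sq [504.8 348.9  55. ]
rd [454.5 340.3  55. ]
bar [406.2 329.5  55. ]
stand [ 520.2 -266.9   12. ]
w1 [ 501.6 -406.1    7. ]
w2 [ 501.9 -473.9    7. ]
bush [ 388.5 -244.4   20. ]
sp [ 400.5 -333.4   18. ]
[[351.06751635   0.         315.32608198]
 [  0.         351.06751635 233.86583327]
 [  0.           0.           1.        ]] (array([166.17129592, 606.73381891, 373.75572939]), array([ 0.28713727, -0.09987887, -0.95292127])) [ 0.29779951 -0.07346516 -0.95287496]
time_s: 1.8
ee_pos: [432.9, 336.1, 239.4]
tool_rot: [[0.928, -0.0, 0.372], [-0.372, 0.001, 0.928], [-0.001, -1.0, 0.001]]
ft_force: [-0.3, -0.2, 0.5]
opening: 0.1
```

```bash
python3 - <<'E'
from h import *
P=eyes.camera_params("wrist");shot("wrist","w1.png")
for n in("key_round_top","key_square_top","key_bar_top"):
    for d in finder.outline_of(n,"wrist")[:2]:
        u=d["pixels"];ys,xs=np.nonzero(u)
        print(n,round(d["conf"],2),np.round(d["location"]),[xs.min(),xs.max(),ys.min(),ys.max()],at("wrist",d["location"],55,P))
print(env.state()["ee_pos"])
E
```

```text
key_round_top 0.68 [363. 268.] [np.int64(346), np.int64(376), np.int64(253), np.int64(285)] [502.9 358.6  55. ]
key_round_top 0.63 [333. 227.] [np.int64(321), np.int64(345), np.int64(214), np.int64(240)] [453.4 346.2  55. ]
key_square_top 0.82 [361. 268.] [np.int64(346), np.int64(376), np.int64(254), np.int64(285)] [503.  356.6  55. ]
key_bar_top 0.64 [363. 268.] [np.int64(345), np.int64(376), np.int64(253), np.int64(285)] [503.5 358.3  55. ]
key_bar_top 0.62 [304. 181.] [np.int64(279), np.int64(326), np.int64(164), np.int64(200)] [403.6 337.8  55. ]
[433.2744324  335.59807988 239.24413698]
```

View pics/w1.png

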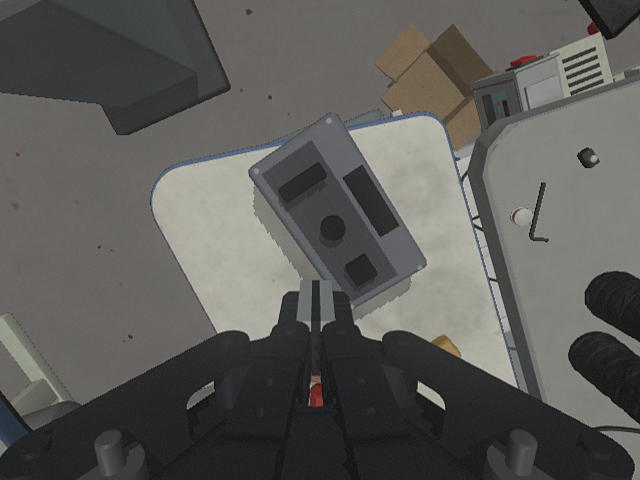

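The wrist picture shows bar at (304,181), round at (333,227) and square at (361,268), which matches the outlines. Next I press the round key.

```bash
python3 -m handwheel '[[[20,8,-30],[0,0,0]],[[20,8,-70],[0,0,0]],[[20,8,-110],[0,0,0]],[[20,8,-150],[0,0,0]],[[20,8,-165],[0,0,0]],[[20,8,-170],[0,0,0]],[[20,8,-173],[0,0,0]],[[20,8,-176],[0,0,0]],[[20,8,-178],[0,0,0]],[[20,8,-180],[0,0,0]],[[20,8,-181],[0,0,0]],[[20,8,-181],[0,0,0]]]'
```

```text
time_s: 3.2
ee_pos: [454.6, 343.3, 58.9]
tool_rot: [[0.927, 0.001, 0.374], [-0.374, 0.002, 0.927], [0.001, -1.0, 0.002]]
ft_force: [0.5, 2.1, 5.2]
opening: -0.1
```

```bash
python3 -m handwheel '[[[0,0,-1],[0,0,0]],[[0,0,-2],[0,0,0]],[[0,0,-3],[0,0,0]],[[0,0,-3],[0,0,0]],[[0,0,-3],[0,0,0]]]'
```

```text
time_s: 3.7
ee_pos: [454.6, 343.3, 57.8]
tool_rot: [[0.927, 0.002, 0.374], [-0.374, 0.002, 0.927], [0.002, -1.0, 0.003]]
ft_force: [-3.7, -1.2, 25.5]
opening: 0.2
```

Bottomed at 25 N: the round key is fully down. Next I lift off and swing to the right half.

```bash
python3 -m handwheel '[[[0,0,20],[0,0,0]],[[0,0,60],[0,0,0]],[[-10,-10,110],[0,0,0]],[[-20,-40,160],[0,0,0]],[[-25,-80,200],[0,0,0]],[[-30,-120,220],[0,0,0]],[[-30,-160,220],[0,0,0]],[[-30,-200,220],[0,0,0]],[[-30,-240,220],[0,0,0]],[[-30,-280,220],[0,0,0]],[[-30,-320,220],[0,0,0]],[[-30,-360,220],[0,0,0]]]' && python3 -m handwheel '[[[0,-40,0],[0,0,0]],[[0,-80,0],[0,0,-0.05]],[[0,-120,0],[0,0,-0.1]],[[0,-160,0],[0,0,-0.2]],[[0,-200,20],[0,0,-0.3]],[[0,-240,40],[0,0,-0.38]],[[0,-280,50],[0,0,-0.38]],[[0,-320,50],[0,0,-0.38]],[[0,-320,50],[0,0,-0.38]],[[0,-320,50],[0,0,-0.38]],[[0,-320,50],[0,0,-0.38]]]' 1
```

```text
time_s: 4.9
ee_pos: [423.1, -19.5, 275.0]
tool_rot: [[0.927, -0.001, 0.375], [-0.375, -0.0, 0.927], [-0.001, -1.0, -0.001]]
ft_force: [0.5, 1.0, 0.6]
opening: -0.1
time_s: 6.0
ee_pos: [423.9, -336.2, 324.7]
tool_rot: [[0.723, -0.001, 0.691], [-0.691, 0.002, 0.723], [-0.002, -1.0, 0.0]]
ft_force: [-1.2, -0.4, -0.6]
opening: 85.4
```

```bash
cat > look.py <<'E'
from h import *
import sys
def look(fn,zs=dict(spacer_c=18,washer_1_c=7,bushing_c=20)):
    P=eyes.camera_params("wrist");shot("wrist",fn)
    for n,z in zs.items():
        for d in finder.outline_of(n,"wrist")[:4]:
            ys,xs=np.nonzero(d["pixels"]);cx,cy=(xs.min()+xs.max())/2,(ys.min()+ys.max())/2
            print(n,round(d["conf"],2),np.round(d["location"],1),[int(v) for v in(xs.min(),xs.max(),ys.min(),ys.max())],"loc@top",at("wrist",d["location"],z,P),"loc@mid",at("wrist",d["location"],z/2,P))
    s=env.state();print(s["ee_pos"].round(1),s["tool_rot"].round(3).tolist(),s["time_s"])
if __name__=="__main__": look(sys.argv[1])
E
python3 look.py w2.png
```

```text
spacer_c 0.84 [309.1 171.5] [293, 317, 159, 185] loc@top [ 402.5 -325.6   18. ] loc@mid [ 403.1 -326.4    9. ]
washer_1_c 0.62 [316.9 257.2] [307, 332, 250, 275] loc@top [ 494.4 -399.7    7. ] loc@mid [ 495.3 -400.6    3.5]
washer_1_c 0.56 [403.3 199.9] [380, 433, 177, 229] loc@top [ 514.8 -263.2    7. ] loc@mid [ 515.9 -263.     3.5]
bushing_c 0.56 [343.  113.1] [335, 363, 102, 131] loc@top [ 380.8 -248.8   20. ] loc@mid [ 381. -248.   10.]
[ 424.3 -336.4  325.3] [[0.723, 0.0, 0.69], [-0.69, 0.0, 0.723], [-0.0, -1.0, 0.0]] 6.2
```

View pics/w2.png

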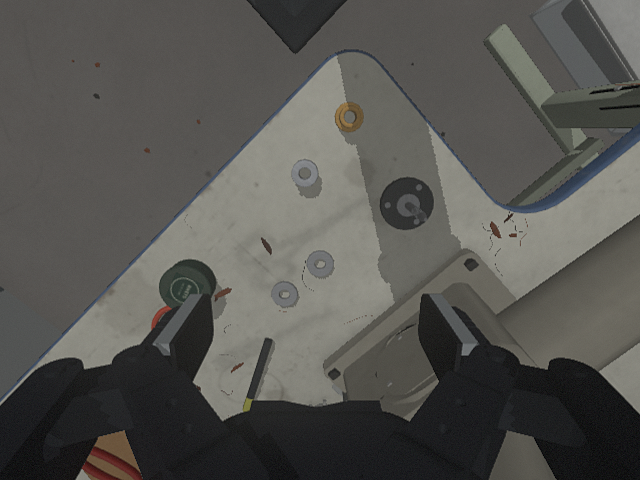

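The view shows the spacer at (305,172), bushing at (349,117), washers at (320,264) and (285,294), and the stand at (407,203). There are only two washers. I'll refine with bounding-box centres and the stand's ellipse.

```bash
python3 - <<'E'
from h import *
im=cv2.imread("pics/w2.png");g=im.max(2);P=eyes.camera_params("wrist")
m=(g<75).astype(np.uint8);m[:, :375]=0;m[:,440:]=0;m[:172]=0;m[235:]=0
c=max(cv2.findContours(m,0,1)[0],key=cv2.contourArea);e=cv2.fitEllipse(cv2.convexHull(c));print(e,"stand",at("wrist",e[0],12,P))
for n,p,z in[("sp",(305,172),18),("bush_fl",(349,116.5),6),("w1",(319.7,263),7),("w2",(285,294),7),("stand",(406.5,203),12)]: print(n,at("wrist",p,z,P))
b=cv2.imread("pics/top0.png");cv2.imwrite("pics/cr.png",np.hstack([cv2.resize(im[150:250,260:440],(396,220),interpolation=2),cv2.resize(b[220:320,370:480],(396,360),interpolation=2)[:220]]))
E
rm pics/cr.png
```

```text
((406.25714111328125, 203.04653930664062), (51.56871795654297, 54.78514862060547), 58.07157516479492) stand [ 520.  -263.7   12. ]
sp [ 400.2 -330.4   18. ]
bush_fl [ 389.8 -245.5    6. ]
w1 [ 504.3 -403.5    7. ]
w2 [ 504.4 -471.5    7. ]
stand [ 520.1 -263.5   12. ]
```

```bash
python3 -m handwheel '[[[-12,3,-45],[0,0,0]],[[-24,6,-90],[0,0,0]],[[-24,6,-135],[0,0,0]],[[-24,6,-180],[0,0,0]],[[-24,6,-215],[0,0,0]],[[-24,6,-225],[0,0,0]],[[-24,6,-225],[0,0,0]],[[-24,6,-225],[0,0,0]]]' && python3 look.py w3.png
```

```text
time_s: 7.0
ee_pos: [400.9, -332.0, 101.7]
tool_rot: [[0.722, 0.002, 0.692], [-0.692, -0.001, 0.722], [0.002, -1.0, 0.0]]
ft_force: [0.2, 0.4, 0.8]
opening: 85.6
spacer_c 0.68 [318.1 245.1] [289, 340, 213, 266] loc@top [ 402.3 -330.6   18. ] loc@mid [ 404.5 -332.6    9. ]
washer_1_c 0.95 [336.5 376.8] [317, 362, 365, 402] loc@top [ 493.  -397.2    7. ] loc@mid [ 495.3 -398.9    3.5]
bushing_c 0.7 [391.4 135.6] [372, 428, 107, 164] loc@top [ 382.3 -251.6   20. ] loc@mid [ 383.9 -250.2   10. ]
[ 400.8 -332.1  101.8] [[0.722, 0.002, 0.692], [-0.692, -0.002, 0.722], [0.003, -1.0, 0.0]] 7.2
```

View pics/w3.png

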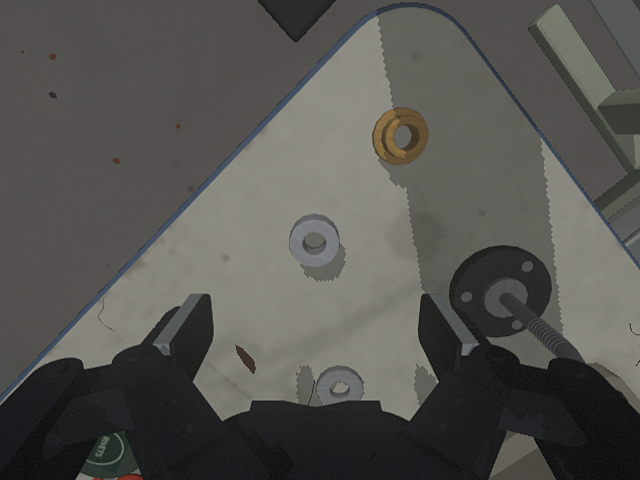

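```bash
python3 - <<'E'
from h import *
im=cv2.imread("pics/w3.png");g=im.max(2);P=eyes.camera_params("wrist")
m=(g<70).astype(np.uint8);m[:, :448]=0;m[:,556:]=0;m[:242]=0;m[340:]=0
c=max(cv2.findContours(m,0,1)[0],key=cv2.contourArea);e=cv2.fitEllipse(cv2.convexHull(c));print(e)
for n,p,z in[("sp",(314.5,240),18),("bush",(404,135),20),("bushfl",(400.5,136),6),("w1",(340,385),7),("stand",(500.5,291.5),12),("standE",e[0],12)]: print(n,at("wrist",p,z,P))
print("tcp px at z18",proj("wrist",[400.8,-332.1,18],P))
E
```

```text
((506.1255798339844, 299.17303466796875), (101.62967681884766, 117.88883972167969), 128.25099182128906)
sp [ 398.1 -330.    18. ]
bush [ 387.2 -246.    20. ]
bushfl [ 388.7 -245.7    6. ]
w1 [ 500.6 -400.6    7. ]
stand [ 517.3 -263.3   12. ]
standE [ 525.  -263.9   12. ]
tcp px at z18 [314.99437858 244.97576713]
```

The spacer's hole is at (314,240), so it is about 2 mm off centre. I'll descend and grip it.

```bash
python3 -m handwheel '[[[-2,1.5,-30],[0,0,0]],[[-2,1.5,-60],[0,0,0]],[[-2,1.5,-80],[0,0,0]],[[-2,1.5,-88],[0,0,0]],[[-2,1.5,-88],[0,0,0]],[[-2,1.5,-88],[0,0,0]]]' && python3 -m handwheel '[[[0,0,0],[0,0,0]],[[0,0,0],[0,0,0]],[[0,0,0],[0,0,0]],[[0,0,0],[0,0,0]],[[0,0,0],[0,0,0]],[[0,0,0],[0,0,0]],[[0,0,0],[0,0,0]],[[0,0,0],[0,0,0]],[[0,0,0],[0,0,0]],[[0,0,0],[0,0,0]]]' 0
```

```text
time_s: 7.8
ee_pos: [398.6, -330.5, 13.3]
tool_rot: [[0.722, 0.001, 0.692], [-0.692, -0.001, 0.722], [0.001, -1.0, 0.0]]
ft_force: [-0.2, 0.3, -0.0]
opening: 85.4
time_s: 8.8
ee_pos: [398.3, -330.2, 13.1]
tool_rot: [[0.722, 0.001, 0.692], [-0.692, -0.001, 0.722], [0.001, -1.0, 0.0]]
ft_force: [-1.1, 1.0, 9.1]
opening: 31.0
```

```bash
python3 -m handwheel '[[[0,0,30],[0,0,0]],[[0,0,75],[0,0,0]],[[20,10,115],[0,0,0]],[[60,33,130],[0,0,0]],[[90,50,130],[0,0,0]],[[110,60,130],[0,0,0]],[[119,66,130],[0,0,0]],[[119,66,130],[0,0,0]],[[119,66,130],[0,0,0]],[[119,66,130],[0,0,0]]]' && python3 - <<'E'
from h import *
P=eyes.camera_params("wrist");shot("wrist","w4.png");s=env.state();print(s["ee_pos"],s["opening"]);T=s["ee_pos"]
for z in (12,16,90): print(z,proj("wrist",[T[0],T[1],z],P))
shot("scene","s4.png");shot("top","t4.png")
E
```

```text
time_s: 9.8
ee_pos: [515.4, -265.3, 142.2]
tool_rot: [[0.721, -0.001, 0.693], [-0.693, -0.0, 0.721], [-0.001, -1.0, -0.001]]
ft_force: [-0.6, 0.8, -0.6]
opening: 30.8
[ 515.61849402 -265.26888052  142.27454077] 30.81643192880433
12 [315.4771787  226.72393739]
16 [315.48176567 228.1051318 ]
90 [315.59837282 263.21701153]
```

View pics/w4.png

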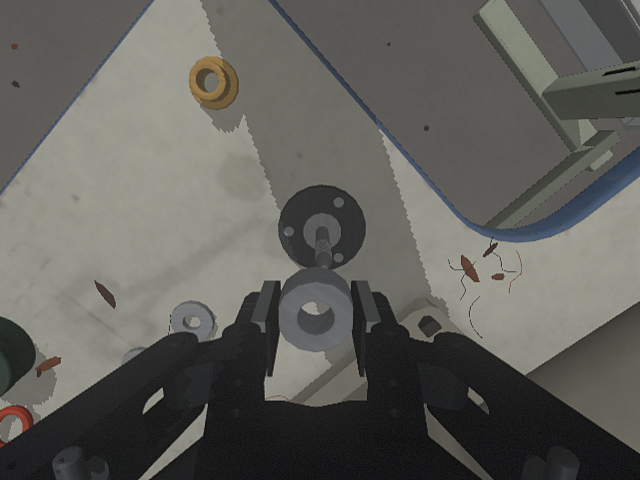

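```bash
python3 - <<'E'
from h import *
P=eyes.camera_params("wrist");im=cv2.imread("pics/w4.png");g=im.max(2)
m=(g<75).astype(np.uint8);m[:, :268]=0;m[:,372:]=0;m[:180]=0;m[262:]=0
c=max(cv2.findContours(m,0,1)[0],key=cv2.contourArea);h=cv2.convexHull(c)[:,0];h=h[h[:,1]<255];e=cv2.fitEllipse(h.reshape(-1,1,2));print(e)
print("stand",at("wrist",e[0],12,P));T=env.state()["ee_pos"]
print("held top hole (316,306)",at("wrist",(316,306),147,P), "bottom-hole? ",proj("wrist",[T[0],T[1],147],P),T)
a=cv2.resize(im[180:360,240:400],(640,720),interpolation=2)[:600];cv2.imwrite("pics/c4.png",a)
for q in [(323,262),(323,230)]: print(at("wrist",q,90,P),at("wrist",q,16,P))
E
```

```text
((321.6431884765625, 227.6284637451172), (86.04469299316406, 87.34235382080078), 85.06071472167969)
stand [ 520.4 -261.9   12. ]
held top hole (316,306) [ 513.9 -262.4  147. ] bottom-hole?  [315.30014616 313.19414302] [ 516.11728485 -264.91143058  142.33229154]
[ 518.8 -261.3   90. ] [ 540.8 -279.9   16. ]
[ 505.1 -248.3   90. ] [ 521.6 -261.7   16. ]
```

View pics/c4.png

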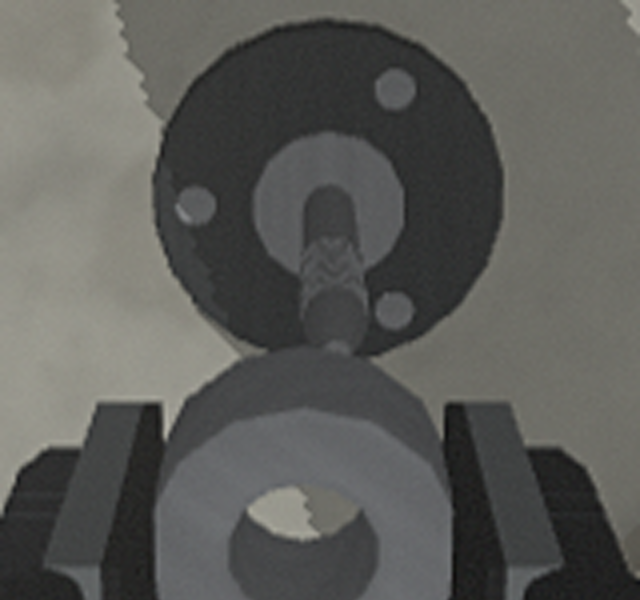

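Stand centre and bolt tip agree at about (520.5, -262), and the held spacer is centred on the TCP. I'll align over the bolt and check.

```bash
python3 -m handwheel '[[[3.5,2,-10],[0,0,0]],[[3.5,2,-25],[0,0,0]],[[3.5,2,-34],[0,0,0]],[[3.5,2,-34],[0,0,0]],[[3.5,2,-34],[0,0,0]],[[3.5,2,-34],[0,0,0]]]'
```

```text
time_s: 10.55
ee_pos: [520.8, -262.3, 108.7]
tool_rot: [[0.722, 0.001, 0.692], [-0.692, -0.0, 0.722], [0.001, -1.0, 0.0]]
ft_force: [0.1, -0.1, 0.5]
opening: 31.1
```

```bash
python3 -m handwheel '[[[0,0,-6],[0,0,0]],[[0,0,-12],[0,0,0]],[[0,0,-18],[0,0,0]],[[0,0,-24],[0,0,0]],[[0,0,-30],[0,0,0]],[[0,0,-30],[0,0,0]]]'
```

```text
time_s: 11.15
ee_pos: [520.0, -261.7, 77.2]
tool_rot: [[0.722, -0.002, 0.692], [-0.692, 0.001, 0.722], [-0.002, -1.0, -0.001]]
ft_force: [0.1, 0.4, 0.6]
opening: 30.8
```

The spacer is on the bolt with no contact force. I'll continue down.

```bash
python3 -m handwheel '[[[0,0,-12],[0,0,0]],[[0,0,-24],[0,0,0]],[[0,0,-34],[0,0,0]],[[0,0,-41],[0,0,0]],[[0,0,-44],[0,0,0]],[[0,0,-46],[0,0,0]],[[0,0,-47],[0,0,0]],[[0,0,-48],[0,0,0]],[[0,0,-48],[0,0,0]]]'
```

```text
time_s: 12.05
ee_pos: [520.7, -262.0, 30.5]
tool_rot: [[0.722, 0.0, 0.692], [-0.692, -0.0, 0.722], [0.0, -1.0, 0.0]]
ft_force: [0.6, 0.7, -0.4]
opening: 30.7
```

```bash
python3 -m handwheel '[[[0,0,-1],[0,0,0]],[[0,0,-1.5],[0,0,0]],[[0,0,-1.5],[0,0,0]]]'; python3 -m handwheel '[[[0,0,0],[0,0,0]],[[0,0,0],[0,0,0]],[[0,0,0],[0,0,0]],[[0,0,0],[0,0,0]],[[0,0,0],[0,0,0]],[[0,0,0],[0,0,0]],[[0,0,0],[0,0,0]],[[0,0,30],[0,0,0]],[[0,0,70],[0,0,0]],[[0,0,110],[0,0,0]],[[0,0,150],[0,0,0]],[[0,0,150],[0,0,0]]]' 1
```

```text
time_s: 12.35
ee_pos: [520.7, -262.0, 29.2]
tool_rot: [[0.722, 0.0, 0.692], [-0.692, -0.0, 0.722], [0.0, -1.0, 0.0]]
ft_force: [-0.7, 0.6, 3.7]
opening: 30.5
time_s: 13.55
ee_pos: [523.0, -263.7, 184.4]
tool_rot: [[0.722, 0.009, 0.692], [-0.692, -0.004, 0.722], [0.009, -1.0, 0.003]]
ft_force: [0.9, -0.7, 0.7]
opening: 85.6
```

```bash
python3 -m handwheel '[[[-5,-35,0],[0,0,0]],[[-10,-75,0],[0,0,0]],[[-15,-110,-20],[0,0,0]],[[-20,-130,-50],[0,0,0]],[[-20,-139,-70],[0,0,0]],[[-20,-139,-75],[0,0,0]],[[-20,-139,-75],[0,0,0]],[[-20,-139,-75],[0,0,0]]]'; python3 look.py w5.png
```

```text
time_s: 14.35
ee_pos: [501.5, -400.2, 104.6]
tool_rot: [[0.723, 0.001, 0.691], [-0.691, -0.0, 0.723], [0.001, -1.0, 0.001]]
ft_force: [0.0, 0.0, 0.4]
opening: 85.4
spacer_c 0.72 [505.9 118.1] [476, 546, 86, 148] loc@top [ 523.1 -262.8   18. ] loc@mid [ 526.2 -259.2    9. ]
spacer_c 0.68 [ 52.7 287.5] [0, 114, 235, 342] loc@top [ 399.7 -552.3   18. ] loc@mid [ 397.7 -560.5    9. ]
washer_1_c 0.62 [307.  246.4] [287, 340, 217, 268] loc@top [ 501.6 -408.     7. ] loc@mid [ 502.4 -408.9    3.5]
bushing_c 0.59 [311.7 231.7] [287, 340, 217, 269] loc@top [ 493.4 -395.5   20. ] loc@mid [ 495.5 -397.6   10. ]
[ 501.4 -400.6  105. ] [[0.723, 0.002, 0.691], [-0.691, -0.001, 0.723], [0.002, -1.0, 0.0]] 14.55
```

View pics/w5.png

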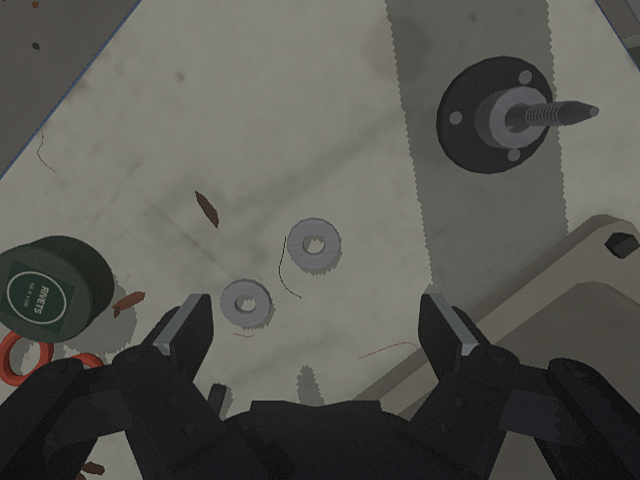

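The spacer sits on the collar. Washer 1 is at (314,242) and washer 2 at (247,303).

```bash
python3 - <<'E'
from h import *
P=eyes.camera_params("wrist");T=env.state()["ee_pos"];print(T)
for q in[(314.5,242.5),(247,303)]:print(at("wrist",q,7,P))
print(proj("wrist",[T[0],T[1],7],P))
E
```

```text
[ 501.35062777 -400.62038327  104.96263107]
[ 503.2 -402.9    7. ]
[ 502.7 -471.     7. ]
[315.02633842 238.58189483]
```

```bash
python3 -m handwheel '[[[2,-2.3,-30],[0,0,0]],[[2,-2.3,-60],[0,0,0]],[[2,-2.3,-85],[0,0,0]],[[2,-2.3,-95],[0,0,0]],[[2,-2.3,-98],[0,0,0]],[[2,-2.3,-98],[0,0,0]],[[2,-2.3,-98],[0,0,0]]]' && python3 -m handwheel '[[[0,0,0],[0,0,0]],[[0,0,0],[0,0,0]],[[0,0,0],[0,0,0]],[[0,0,0],[0,0,0]],[[0,0,0],[0,0,0]],[[0,0,0],[0,0,0]],[[0,0,0],[0,0,0]],[[0,0,0],[0,0,0]],[[0,0,0],[0,0,0]],[[0,0,0],[0,0,0]]]' 0
```

```text
time_s: 15.25
ee_pos: [503.3, -403.9, 7.2]
tool_rot: [[0.722, 0.002, 0.692], [-0.692, -0.001, 0.722], [0.002, -1.0, 0.0]]
ft_force: [0.6, 0.1, 0.2]
opening: 85.4
time_s: 16.25
ee_pos: [503.2, -404.0, 7.5]
tool_rot: [[0.722, 0.002, 0.692], [-0.692, -0.002, 0.722], [0.002, -1.0, 0.0]]
ft_force: [-0.8, 0.1, 9.3]
opening: 33.8
```

```bash
python3 -m handwheel '[[[0,0,20],[0,0,0]],[[0,0,60],[0,0,0]],[[0,5,105],[0,0,0]],[[3,40,125],[0,0,0]],[[8,80,125],[0,0,0]],[[12,110,125],[0,0,0]],[[17.5,135,125],[0,0,0]],[[17.5,142,115],[0,0,0]],[[17.5,142,110],[0,0,0]],[[17.5,142,107],[0,0,0]],[[17.5,142,107],[0,0,0]]]' && python3 - <<'E'
from h import *
P=eyes.camera_params("wrist");im=shot("wrist","w6.png");s=env.state();print(s["ee_pos"],s["opening"]);T=s["ee_pos"]
print(proj("wrist",[T[0],T[1],T[2]],P));a=cv2.resize(im[180:380,220:420,::-1],(600,600),interpolation=2);cv2.imwrite("pics/c6.png",a)
E
```

```text
time_s: 17.35
ee_pos: [519.1, -263.1, 112.0]
tool_rot: [[0.721, -0.001, 0.693], [-0.693, -0.001, 0.721], [-0.001, -1.0, -0.001]]
ft_force: [0.5, -0.6, -0.3]
opening: 34.1
[ 519.32221433 -263.02793206  112.35240839] 34.15397159216138
[315.71259211 308.40280117]
```

View pics/c6.png

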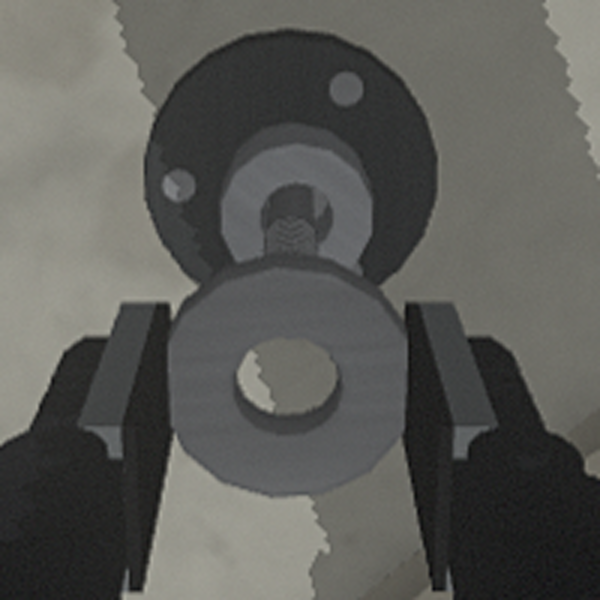

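The washer hole centre coincides with the TCP projection. Descending.

```bash
python3 -m handwheel '[[[0.5,0.5,0],[0,0,0]],[[0.5,0.5,-6],[0,0,0]],[[0.5,0.5,-12],[0,0,0]],[[0.5,0.5,-18],[0,0,0]],[[0.5,0.5,-26],[0,0,0]],[[0.5,0.5,-34],[0,0,0]],[[0.5,0.5,-34],[0,0,0]]]'
```

```text
time_s: 18.1
ee_pos: [520.1, -260.8, 77.4]
tool_rot: [[0.722, -0.002, 0.692], [-0.692, 0.0, 0.722], [-0.001, -1.0, -0.001]]
ft_force: [0.8, -0.8, -0.3]
opening: 33.9
```

```bash
python3 -m handwheel '[[[0,-1,-10],[0,0,0]],[[0,-1,-20],[0,0,0]],[[0,-1,-28],[0,0,0]],[[0,-1,-32],[0,0,0]],[[0,-1,-34.5],[0,0,0]],[[0,-1,-36],[0,0,0]],[[0,-1,-36.5],[0,0,0]],[[0,-1,-36.5],[0,0,0]]]'
```

```text
time_s: 18.9
ee_pos: [520.7, -261.9, 42.5]
tool_rot: [[0.722, 0.0, 0.692], [-0.692, -0.0, 0.722], [0.0, -1.0, 0.0]]
ft_force: [-0.9, -0.0, -0.3]
opening: 34.1
```

```bash
python3 -m handwheel '[[[0,0,-1],[0,0,0]],[[0,0,-1.5],[0,0,0]],[[0,0,-1.5],[0,0,0]]]'; python3 -m handwheel '[[[0,0,0],[0,0,0]],[[0,0,0],[0,0,0]],[[0,0,0],[0,0,0]],[[0,0,0],[0,0,0]],[[0,0,0],[0,0,0]],[[0,0,0],[0,0,0]],[[0,0,0],[0,0,0]],[[0,0,30],[0,0,0]],[[0,0,70],[0,0,0]],[[0,0,110],[0,0,0]],[[0,0,140],[0,0,0]],[[0,0,140],[0,0,0]]]' 1
```

```text
time_s: 19.2
ee_pos: [520.8, -261.9, 41.4]
tool_rot: [[0.722, 0.001, 0.692], [-0.692, -0.0, 0.722], [0.001, -1.0, 0.0]]
ft_force: [-0.8, 0.4, 5.6]
opening: 34.4
time_s: 20.4
ee_pos: [522.6, -263.1, 185.4]
tool_rot: [[0.722, 0.007, 0.692], [-0.692, -0.003, 0.722], [0.008, -1.0, 0.003]]
ft_force: [0.0, -0.2, -0.6]
opening: 85.1
```

```bash
python3 -m handwheel '[[[-5,-45,0],[0,0,0]],[[-10,-90,0],[0,0,0]],[[-15,-135,0],[0,0,0]],[[-18,-170,-20],[0,0,0]],[[-18,-195,-50],[0,0,0]],[[-18,-208,-70],[0,0,0]],[[-18,-208,-75],[0,0,0]],[[-18,-208,-75],[0,0,0]],[[-18,-208,-75],[0,0,0]]]'; python3 look.py w7.png
```

```text
time_s: 21.3
ee_pos: [503.5, -468.7, 106.6]
tool_rot: [[0.723, 0.001, 0.691], [-0.691, 0.0, 0.723], [0.001, -1.0, 0.001]]
ft_force: [0.1, -0.5, 1.3]
opening: 85.4
spacer_c 0.84 [586.5  34.1] [570, 637, 0, 60] loc@top [ 519.8 -271.2   18. ] loc@mid [ 522.6 -265.3    9. ]
washer_1_c 0.66 [611.4  26.1] [590, 639, 0, 54] loc@top [ 529.7 -251.     7. ] loc@mid [ 530.9 -248.5    3.5]
washer_1_c 0.66 [589.1  35.1] [570, 637, 0, 60] loc@top [ 524.8 -263.1    7. ] loc@mid [ 525.9 -260.8    3.5]
[ 503.4 -469.3  107.2] [[0.723, 0.002, 0.691], [-0.691, -0.001, 0.723], [0.002, -1.0, 0.0]] 21.5
```

View pics/w7.png

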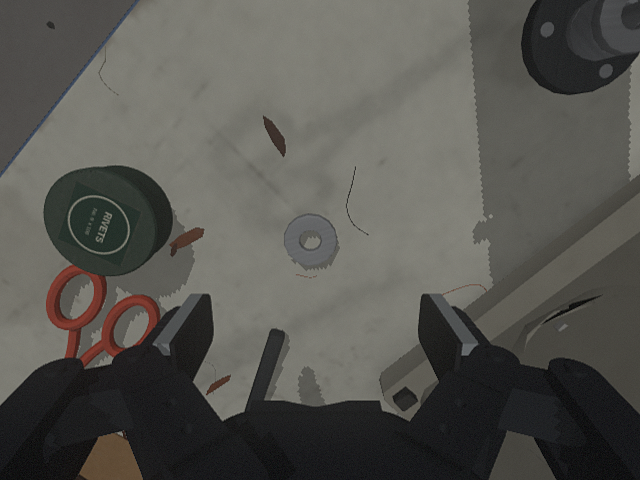

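Washer 2 is at (311,240) and washer 1 is gone from the table. Gripping.

```bash
python3 -m handwheel '[[[-0.8,-2,-30],[0,0,0]],[[-0.8,-2,-60],[0,0,0]],[[-0.8,-2,-85],[0,0,0]],[[-0.8,-2,-96],[0,0,0]],[[-0.8,-2,-100],[0,0,0]],[[-0.8,-2,-100],[0,0,0]],[[-0.8,-2,-100],[0,0,0]]]' && python3 -m handwheel '[[[0,0,0],[0,0,0]],[[0,0,0],[0,0,0]],[[0,0,0],[0,0,0]],[[0,0,0],[0,0,0]],[[0,0,0],[0,0,0]],[[0,0,0],[0,0,0]],[[0,0,0],[0,0,0]],[[0,0,0],[0,0,0]],[[0,0,0],[0,0,0]],[[0,0,0],[0,0,0]]]' 0
```

```text
time_s: 22.2
ee_pos: [502.4, -472.5, 7.3]
tool_rot: [[0.722, 0.002, 0.692], [-0.692, -0.002, 0.722], [0.002, -1.0, -0.0]]
ft_force: [0.4, -0.3, 0.0]
opening: 85.4
time_s: 23.2
ee_pos: [502.3, -472.6, 7.4]
tool_rot: [[0.722, 0.002, 0.692], [-0.692, -0.002, 0.722], [0.002, -1.0, -0.0]]
ft_force: [-1.1, 0.7, 8.1]
opening: 34.6
```

```bash
python3 -m handwheel '[[[0,0,20],[0,0,0]],[[0,0,60],[0,0,0]],[[0,5,105],[0,0,0]],[[3,45,125],[0,0,0]],[[6,90,125],[0,0,0]],[[10,135,125],[0,0,0]],[[15,175,125],[0,0,0]],[[18,200,125],[0,0,0]],[[18.5,210,120],[0,0,0]],[[18.5,210.5,110],[0,0,0]],[[18.5,210.5,107],[0,0,0]],[[18.5,210.5,107],[0,0,0]]]' && python3 - <<'E'
from h import *
P=eyes.camera_params("wrist");im=shot("wrist","w8.png");s=env.state();print(s["ee_pos"],s["opening"]);T=s["ee_pos"]
print(proj("wrist",[T[0],T[1],T[2]],P));cv2.imwrite("pics/c8.png",cv2.resize(im[180:380,220:420,::-1],(500,500),interpolation=2))
E
```

```text
time_s: 24.4
ee_pos: [519.2, -263.2, 111.7]
tool_rot: [[0.72, -0.002, 0.694], [-0.694, -0.001, 0.72], [-0.001, -1.0, -0.002]]
ft_force: [-0.6, 0.1, 0.2]
opening: 34.6
[ 519.40810476 -263.23681114  112.16232461] 34.504690113323086
[315.64785122 308.56813921]
```

View pics/c8.png

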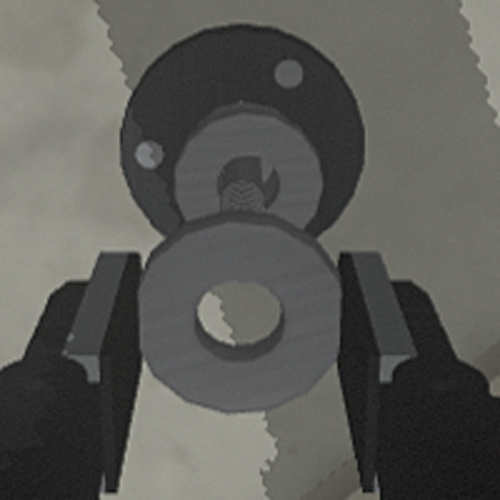

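Washer 1 is seated on the spacer, and the held washer is centred. Descending.

```bash
python3 -m handwheel '[[[0.5,0,0],[0,0,0]],[[0.5,0,-6],[0,0,0]],[[0.5,0,-12],[0,0,0]],[[0.5,0,-18],[0,0,0]],[[0.5,0,-26],[0,0,0]],[[0.5,0,-34],[0,0,0]],[[0.5,0,-34],[0,0,0]]]'
```

```text
time_s: 25.15
ee_pos: [520.1, -261.0, 77.3]
tool_rot: [[0.722, -0.002, 0.692], [-0.692, 0.001, 0.722], [-0.002, -1.0, -0.001]]
ft_force: [-1.3, 0.0, -1.5]
opening: 34.7
```

```bash
python3 -m handwheel '[[[0,-0.5,-10],[0,0,0]],[[0,-0.5,-20],[0,0,0]],[[0,-0.5,-25],[0,0,0]],[[0,-0.5,-27],[0,0,0]],[[0,-0.5,-28.5],[0,0,0]],[[0,-0.5,-29.5],[0,0,0]],[[0,-0.5,-29.5],[0,0,0]]]'
```

```text
time_s: 25.85
ee_pos: [520.9, -261.9, 49.4]
tool_rot: [[0.722, 0.0, 0.692], [-0.692, -0.0, 0.722], [0.0, -1.0, 0.0]]
ft_force: [0.8, 0.8, 0.5]
opening: 34.4
```

```bash
python3 -m handwheel '[[[0,0,-1],[0,0,0]],[[0,0,-1.5],[0,0,0]],[[0,0,-1.5],[0,0,0]]]'; python3 -m handwheel '[[[0,0,0],[0,0,0]],[[0,0,0],[0,0,0]],[[0,0,0],[0,0,0]],[[0,0,0],[0,0,0]],[[0,0,0],[0,0,0]],[[0,0,0],[0,0,0]],[[0,0,0],[0,0,0]],[[0,0,30],[0,0,0]],[[0,0,70],[0,0,0]],[[0,0,110],[0,0,0]],[[0,0,130],[0,0,0]],[[0,0,130],[0,0,0]]]' 1
```

```text
time_s: 26.15
ee_pos: [521.0, -261.9, 48.4]
tool_rot: [[0.722, 0.001, 0.692], [-0.692, -0.0, 0.722], [0.001, -1.0, 0.0]]
ft_force: [-0.9, -0.1, 3.2]
opening: 34.8
time_s: 27.35
ee_pos: [522.2, -262.7, 181.2]
tool_rot: [[0.722, 0.006, 0.692], [-0.692, -0.003, 0.722], [0.006, -1.0, 0.002]]
ft_force: [0.4, -0.1, -1.0]
opening: 85.8
```

```bash
python3 -m handwheel '[[[-40,0,0],[0,0,0]],[[-80,5,0],[0,0,0]],[[-110,10,-20],[0,0,0]],[[-128,15,-50],[0,0,0]],[[-134,18,-70],[0,0,0]],[[-134,18,-72],[0,0,0]],[[-134,18,-72],[0,0,0]],[[-134,18,-72],[0,0,0]]]'; python3 look.py w9.png
```

```text
time_s: 28.15
ee_pos: [387.8, -244.3, 106.3]
tool_rot: [[0.722, 0.001, 0.691], [-0.691, -0.001, 0.722], [0.001, -1.0, 0.0]]
ft_force: [-0.2, 0.8, -0.2]
opening: 85.6
spacer_c 0.77 [415.3 372.6] [397, 434, 362, 393] loc@top [ 514.1 -260.8   18. ] loc@mid [ 521.3 -263.5    9. ]
washer_1_c 0.83 [415.1 378.3] [401, 436, 375, 405] loc@top [ 527.  -267.6    7. ] loc@mid [ 529.9 -268.7    3.5]
[ 387.5 -244.1  106.4] [[0.722, 0.001, 0.691], [-0.691, -0.001, 0.722], [0.001, -1.0, 0.0]] 28.35
```

View pics/w9.png

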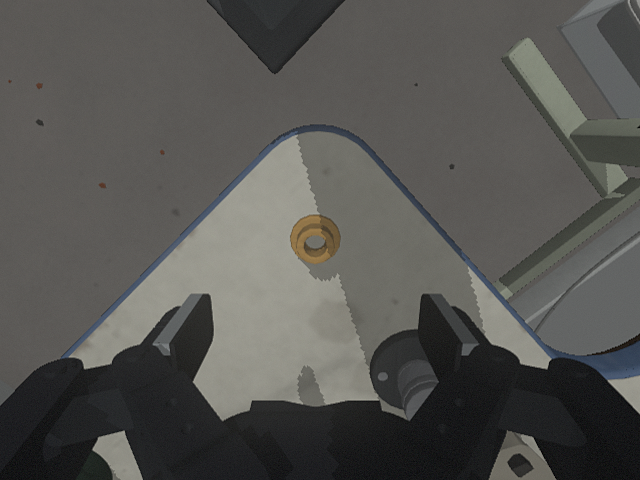

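The bushing is at (316,240), flange down and nearly under the TCP. Gripping its sleeve.

```bash
python3 -m handwheel '[[[-0.5,0.5,-30],[0,0,0]],[[-0.5,0.5,-60],[0,0,0]],[[-0.5,0.5,-82],[0,0,0]],[[-0.5,0.5,-91],[0,0,0]],[[-0.5,0.5,-91],[0,0,0]],[[-0.5,0.5,-91],[0,0,0]]]' && python3 -m handwheel '[[[0,0,0],[0,0,0]],[[0,0,0],[0,0,0]],[[0,0,0],[0,0,0]],[[0,0,0],[0,0,0]],[[0,0,0],[0,0,0]],[[0,0,0],[0,0,0]],[[0,0,0],[0,0,0]],[[0,0,0],[0,0,0]],[[0,0,0],[0,0,0]],[[0,0,0],[0,0,0]]]' 0
```

```text
time_s: 28.95
ee_pos: [386.6, -243.6, 15.4]
tool_rot: [[0.722, 0.001, 0.692], [-0.692, -0.0, 0.722], [0.001, -1.0, 0.0]]
ft_force: [-0.1, -0.4, 0.2]
opening: 85.1
time_s: 29.95
ee_pos: [386.4, -243.4, 15.4]
tool_rot: [[0.722, 0.001, 0.692], [-0.692, -0.0, 0.722], [0.001, -1.0, 0.0]]
ft_force: [-1.7, 1.7, 7.9]
opening: 23.2
```

```bash
python3 -m handwheel '[[[0,0,20],[0,0,0]],[[0,0,60],[0,0,0]],[[10,-2,105],[0,0,0]],[[45,-6,130],[0,0,0]],[[85,-12,130],[0,0,0]],[[115,-16,125],[0,0,0]],[[130,-18,118],[0,0,0]],[[134.5,-18.5,110],[0,0,0]],[[134.5,-18.5,110],[0,0,0]],[[134.5,-18.5,110],[0,0,0]],[[134.5,-18.5,110],[0,0,0]]]' && python3 - <<'E'
from h import *
P=eyes.camera_params("wrist");im=shot("wrist","w10.png");s=env.state();print(s["ee_pos"],s["opening"]);T=s["ee_pos"]
print(proj("wrist",[T[0],T[1],T[2]+4.6],P));cv2.imwrite("pics/c10.png",cv2.resize(im[180:380,220:420,::-1],(500,500),interpolation=2))
E
```

```text
time_s: 31.05
ee_pos: [519.4, -262.1, 125.0]
tool_rot: [[0.721, -0.001, 0.693], [-0.693, 0.0, 0.721], [-0.001, -1.0, -0.001]]
ft_force: [0.2, -0.2, 0.2]
opening: 23.2
[ 519.79660305 -262.07004485  125.1611328 ] 23.118563980198285
[315.91641132 313.88146217]
```

View pics/c10.png

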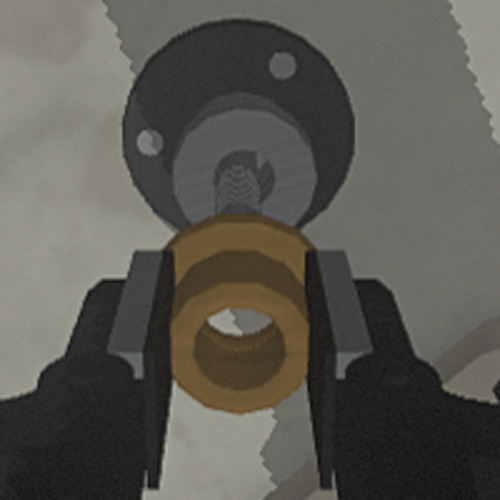

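The stack shows both washers seated. The bushing hole at (316,319) is about 2 mm ahead along tool x, so I'll compensate while descending.

```bash
python3 -m handwheel '[[[-1.3,1,-5],[0,0,0]],[[-1.3,1,-12],[0,0,0]],[[-1.3,1,-18],[0,0,0]],[[-1.3,1,-24],[0,0,0]],[[-1.3,1,-30],[0,0,0]],[[-1.3,1,-36],[0,0,0]],[[-1.3,1,-36],[0,0,0]]]'
```

```text
time_s: 31.8
ee_pos: [519.0, -260.5, 87.7]
tool_rot: [[0.722, -0.002, 0.692], [-0.692, 0.001, 0.722], [-0.002, -1.0, -0.001]]
ft_force: [-0.0, 0.4, -0.6]
opening: 22.7
```

```bash
python3 -m handwheel '[[[0,0,-8],[0,0,0]],[[0,0,-15],[0,0,0]],[[0,0,-20],[0,0,0]],[[0,0,-23],[0,0,0]],[[0,0,-25],[0,0,0]],[[0,0,-25.5],[0,0,0]],[[0,0,-25.5],[0,0,0]]]'
```

```text
time_s: 32.5
ee_pos: [519.5, -260.8, 63.5]
tool_rot: [[0.722, 0.0, 0.692], [-0.692, -0.0, 0.722], [0.0, -1.0, 0.0]]
ft_force: [-0.8, 0.1, 2.3]
opening: 23.0
```

```bash
python3 -m handwheel '[[[0,0,-0.7],[0,0,0]],[[0,0,-0.7],[0,0,0]]]'; python3 -m handwheel '[[[0,0,0],[0,0,0]],[[0,0,0],[0,0,0]],[[0,0,0],[0,0,0]],[[0,0,0],[0,0,0]],[[0,0,0],[0,0,0]],[[0,0,0],[0,0,0]],[[0,0,0],[0,0,0]],[[0,0,30],[0,0,0]],[[0,0,60],[0,0,0]],[[-20,15,100],[0,0,0]],[[-50,40,110],[0,0,0]],[[-60,45,110],[0,0,0]]]' 1
python3 -m handwheel '[[[0,0,0],[0,0,0]],[[0,0,0],[0,0,0]]]'
python3 - <<'E'
from h import *
P=eyes.camera_params("wrist");im=shot("wrist","w11.png");s=env.state();print(s["ee_pos"],s["opening"])
print([proj("wrist",[520.7,-262,z],P).round(1) for z in(16,34,41,48,54,68,90)])
t=shot("top")[:,:,::-1];sc=shot("scene")[:,:,::-1]
cv2.imwrite("pics/c11.png",np.hstack([im[180:430,250:500,::-1],cv2.resize(t[225:310,360:445],(250,250),interpolation=2),cv2.resize(sc[220:290,350:420],(250,250),interpolation=2)]))
E
```

```text
time_s: 32.7
ee_pos: [519.6, -260.9, 63.5]
tool_rot: [[0.722, 0.001, 0.692], [-0.692, -0.0, 0.722], [0.001, -1.0, 0.0]]
ft_force: [-2.6, 1.3, 8.0]
opening: 22.9
time_s: 33.9
ee_pos: [457.7, -213.9, 174.3]
tool_rot: [[0.723, 0.001, 0.691], [-0.691, 0.001, 0.723], [0.0, -1.0, 0.002]]
ft_force: [1.8, -1.3, -1.3]
opening: 85.9
time_s: 34.1
ee_pos: [460.1, -216.2, 172.4]
tool_rot: [[0.722, 0.0, 0.692], [-0.692, -0.0, 0.722], [0.001, -1.0, 0.0]]
ft_force: [-0.5, -0.2, -0.3]
opening: 85.4
[ 460.25071021 -216.38917441  172.15339735] 85.18996217592887
[array([324.7, 298.2]), array([325.2, 307.8]), array([325.5, 311.9]), array([325.7, 316.1]), array([325.9, 319.9]), array([326.5, 329.3]), array([327.5, 346.2])]
```

View pics/c11.png

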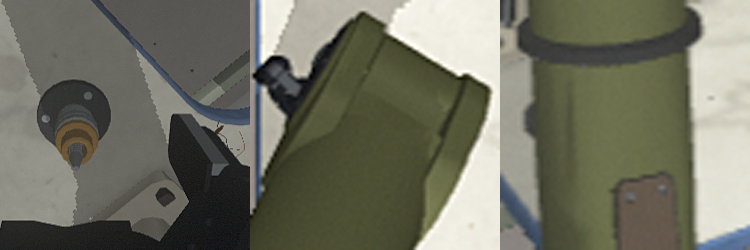

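The bushing sits on the stack: its top is at px (326,330), against (326,329) expected for z=68. I'll go back to the tally box.

```bash
python3 -m handwheel '[[[-5,20,30],[0,0,0]],[[-15,50,60],[0,0,0]],[[-25,85,90],[0,0,0]],[[-35,120,100],[0,0,0]],[[-38,160,102],[0,0,0]],[[-38,200,102],[0,0,0.05]],[[-38,240,102],[0,0,0.1]],[[-38,280,102],[0,0,0.2]],[[-38,320,102],[0,0,0.3]],[[-38,360,102],[0,0,0.38]],[[-38,400,102],[0,0,0.38]],[[-38,430,102],[0,0,0.38]]]' 0 && python3 -m handwheel '[[[0,40,0],[0,0,0]],[[0,80,-20],[0,0,0]],[[5,110,-50],[0,0,0]],[[10,130,-90],[0,0,0]],[[15,133,-120],[0,0,0]],[[15,133,-125],[0,0,0]],[[15,133,-125],[0,0,0]],[[15,133,-125],[0,0,0]]]' && python3 - <<'E'
from h import *
P=eyes.camera_params("wrist");im=shot("wrist","w12.png")
for n in("key_round_top","key_square_top","key_bar_top"):
    for d in finder.outline_of(n,"wrist")[:2]:
        ys,xs=np.nonzero(d["pixels"]);q=[(xs.min()+xs.max())/2,(ys.min()+ys.max())/2]
        print(n,round(d["conf"],2),q,at("wrist",q,55,P))
print(env.state()["ee_pos"])
cv2.imwrite("pics/c12.png",im[60:460,100:600,::-1])
E
```

```text
time_s: 35.45
ee_pos: [421.8, 217.0, 274.1]
tool_rot: [[0.928, -0.001, 0.373], [-0.373, 0.001, 0.928], [-0.001, -1.0, 0.0]]
ft_force: [0.7, -0.4, 0.6]
opening: -0.3
time_s: 36.25
ee_pos: [437.3, 347.1, 150.8]
tool_rot: [[0.927, 0.001, 0.375], [-0.376, 0.001, 0.927], [0.001, -1.0, 0.001]]
ft_force: [-0.7, -0.5, -0.1]
opening: -0.1
key_round_top 0.73 [np.float64(322.5), np.float64(260.0)] [453.3 346.4  55. ]
key_bar_top 0.57 [np.float64(280.0), np.float64(201.0)] [403.7 335.7  55. ]
key_bar_top 0.31 [np.float64(322.0), np.float64(260.0)] [453.2 346.1  55. ]
[437.08309912 347.26807773 151.13372725]
```

View pics/c12.png

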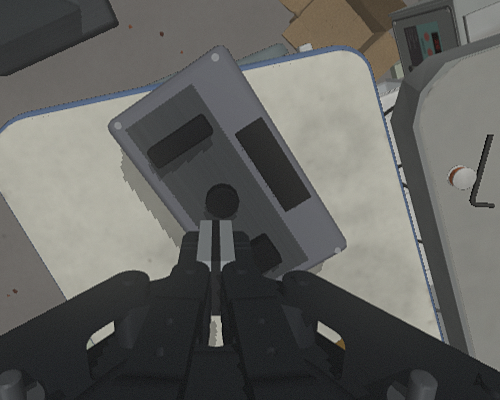

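The bar is at (403.7,335.7) and the round key at (453.3,346.3), so the square key is at about (503.4,357). Pressing the square key.

```bash
python3 -m handwheel '[[[33,5,0],[0,0,0]],[[66,9,0],[0,0,0]],[[66,9,-30],[0,0,0]],[[66,9,-65],[0,0,0]],[[66,9,-80],[0,0,0]],[[66,9,-85],[0,0,0]],[[66,9,-88],[0,0,0]],[[66,9,-91],[0,0,0]],[[66,9,-93],[0,0,0]],[[66,9,-94],[0,0,0]],[[66,9,-95],[0,0,0]],[[66,9,-95],[0,0,0]]]' && python3 -m handwheel '[[[0,0,-1],[0,0,0]],[[0,0,-1],[0,0,0]],[[0,0,-1],[0,0,0]]]'
```

```text
time_s: 37.65
ee_pos: [502.9, 356.4, 57.8]
tool_rot: [[0.927, 0.002, 0.375], [-0.375, 0.001, 0.927], [0.001, -1.0, 0.002]]
ft_force: [-5.5, -4.9, 23.2]
opening: 0.1
time_s: 37.95
ee_pos: [502.9, 356.4, 57.7]
tool_rot: [[0.927, 0.003, 0.375], [-0.375, 0.002, 0.927], [0.002, -1.0, 0.003]]
ft_force: [-9.1, -6.7, 29.0]
opening: 0.0
```

Square key bottomed at 29 N. I'll lift, move over the bar key, and check the stack before closing.

```bash
python3 -m handwheel '[[[0,0,20],[0,0,0]],[[0,0,50],[0,0,0]],[[-20,-4,60],[0,0,0]],[[-60,-12,60],[0,0,0]],[[-99,-20,60],[0,0,0]],[[-99,-20,50],[0,0,0]],[[-99,-20,40],[0,0,0]],[[-99,-20,40],[0,0,0]],[[-99,-20,40],[0,0,0]]]' && python3 - <<'E'
from h import *
t=shot("top")[:,:,::-1];sc=shot("scene")[:,:,::-1];print(env.state()["ee_pos"])
cv2.imwrite("pics/c13.png",np.hstack([cv2.resize(t[225:310,365:515],(390,221),interpolation=2),cv2.resize(sc[205:290,340:490],(390,221),interpolation=2)]))
for z in(16,48,68):print(proj("top",[520.7,-262,z]),proj("scene",[520.7,-262,z]))
E
```

```text
time_s: 38.85
ee_pos: [404.7, 336.4, 93.3]
tool_rot: [[0.927, 0.001, 0.375], [-0.375, -0.0, 0.927], [0.0, -1.0, 0.0]]
ft_force: [-0.3, 0.2, 0.1]
opening: -0.3
[404.47327401 336.36921992  93.56396276]
[391.53657671 248.73006358] [366.06275911 251.03152739]
[393.06609574 247.99452631] [366.65674528 244.07196001]
[394.06183137 247.51568253] [367.03471933 239.6433452 ]
```

View pics/c13.png

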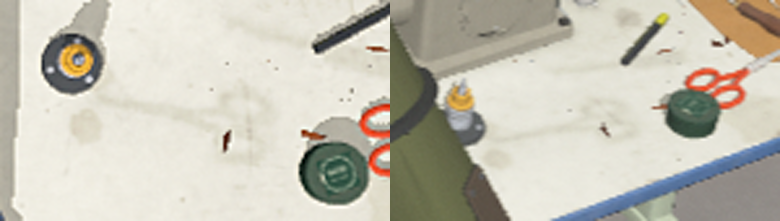

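The stack is complete with the bushing on top, nothing is left lying out, and the tin hasn't moved. Pressing the bar key.

```bash
python3 -m handwheel '[[[-0.5,-0.5,-15],[0,0,0]],[[-0.5,-0.5,-25],[0,0,0]],[[-0.5,-0.5,-29],[0,0,0]],[[-0.5,-0.5,-32],[0,0,0]],[[-0.5,-0.5,-34],[0,0,0]],[[-0.5,-0.5,-36],[0,0,0]],[[-0.5,-0.5,-37],[0,0,0]],[[-0.5,-0.5,-38],[0,0,0]],[[-0.5,-0.5,-38],[0,0,0]],[[-0.5,-0.5,-38],[0,0,0]]]'
```

```text
time_s: 39.95
ee_pos: [402.9, 335.5, 57.7]
tool_rot: [[0.927, 0.001, 0.375], [-0.375, 0.0, 0.927], [0.001, -1.0, 0.001]]
ft_force: [-5.6, -5.6, 25.6]
opening: -0.1
```

Bottomed at 25.6 N. I'll retract, do a last check of the bystanders and stack with the networks, and hand in.

```bash
python3 -m handwheel '[[[0,0,20],[0,0,0]],[[0,0,60],[0,0,0]],[[-10,0,100],[0,0,0]],[[-20,0,140],[0,0,0]],[[-20,0,140],[0,0,0]],[[-20,0,140],[0,0,0]],[[-20,0,140],[0,0,0]]]' && python3 - <<'E'
from h import *
a=cv2.imread("pics/top0.png").astype(int);t=shot("top")[:,:,::-1].astype(int)
for n in("bushing_c","washer_1_c","wax_block","awl_bench","rivet_tin"):print(n,[(round(d["conf"],2),np.round(d["location"])) for d in finder.outline_of(n,"top")[:3]])
shot("scene")
for n in("wax_block","awl_bench","bushing_c"):
    print("scene",n,[(round(d["conf"],2),np.round(d["location"])) for d in finder.outline_of(n,"scene")[:2]])
d=cv2.imread("pics/scene0.png").astype(int);s=shot("scene")[:,:,::-1].astype(int)
print("wax/awl scene px change",(np.abs(d-s).max(2)[268:295,155:220]>40).sum())
s=env.state();print(s["ee_pos"],s["ft_force"],s["time_s"]);env.finish_job()
E
```

```text
time_s: 40.65
ee_pos: [382.8, 335.4, 194.8]
tool_rot: [[0.927, -0.001, 0.375], [-0.375, -0.001, 0.927], [-0.0, -1.0, -0.001]]
ft_force: [0.1, -0.3, 0.0]
opening: 0.3
bushing_c []
washer_1_c []
wax_block [(0.49, array([170., 202.])), (0.47, array([182., 270.]))]
awl_bench [(0.76, array([211., 207.]))]
rivet_tin []
scene wax_block [(0.68, array([165., 288.]))]
scene awl_bench []
scene bushing_c []
wax/awl scene px change 1247
[382.96068996 335.71471932 195.45580886] [ 0.12757288 -0.29099325  0.74440362] 41.2
the job is handed in; nothing more can be done
```

The job is done and handed in at about 41 s. I pressed the round key first. Then I stacked the spacer, both washers that were lying out, and the brass bushing (flange down) on the bolt. After that I pressed the square key, then the long narrow key.

**Keys:** each went fully down on its own. All three stopped at the same tool height, about 57.7 mm, with 25 to 29 N measured.

**Stack:** each part was lowered until it met the one below, at heights matching the stack. After the square key, pictures from the top and scene cameras showed the bushing on top, no loose parts on the right half of the table, and the tin apparently in place. I never saw a third washer.

**Last network check:** this was weak.
- **Not found:** the bushing, washers and tin were not reported in the final top picture, nor the bushing and awl in the final scene picture. I did not view those pictures to find out why.
- **Wax block:** the network found it in the scene picture, at (165,288), about where it was at the start.
- **Awl:** the network reported it in the top picture, but I had no earlier reading to compare.
- **Pixel comparison:** the change around the wax block and awl was large (1,247 pixels). I did not work out the cause; the arm may have crossed that area of the picture. I never moved the arm near either of them, but I have no clean confirmation that they stayed exactly in place.

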